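# Lock the isolation knob down on a crowded valve deck

## Robot

A 6-joint arm with a two-finger parallel gripper is mounted at the origin on the work surface. World frame = base frame: x ahead of the robot, y to its left, z up, the work surface at z = 0. Lengths are in m, angles in rad, forces in N, time in s.
With the tool pointing down it reaches from about 0.3 to 0.875 m from the base axis. Payload 6.4 kg.
Tool frame: the origin (TCP) lies midway between the tips of the shut fingers; the grasp point (between the pads) lies 19 mm behind it (ctrl.grip_point_offset is the distance from the TCP to the grasp point, in m); x points along the fingers, z is the direction in which the jaws open and shut, and the axes are right-handed (so a half turn about x gives the same grasp; the last joint's range is limited). The gripper opens to 85 mm and grips with 20 to 120 N. Pads are 22 mm wide; open, the fingers measure 114 mm over their backs; the gripper's body (76 mm by 85 mm) begins 54 mm behind the grasp point. The pads swing forward as they close: fully open they stand 13 mm farther back than shut.
Start: joints at [0.974, 0.181, 1.607, -0, 1.354, -0.206], TCP at [0.219, 0.532, 0.231] pointing down, gripper open.
Joint ranges: [-2.99, 2.99], [-0.89, 2.07], [0.3, 2.58], [-1.14, 4.28], [0, 2.63], [-3.12, 3.12]. Speed limits (rad/s): [2.57, 2.57, 3.01, 3.14, 3.14, 3.14].

## Interface

Orientations are given as a unit quaternion [x, y, z, w].
In Python, from cell import ctrl, viewer gives the robot as it stands. The module is installed in compiled form; this text tells all that it offers. Calls block until the motion is done:
- ctrl.goto(position, orientation): joint-space move of the TCP to a pose.
- ctrl.move_l(position, frame=None, rate=0.15, f_stop=None): straight line of the TCP; frame=None keeps the orientation; rate is the mean speed in m/s. With f_stop (N) it stops when the force on the tool has changed by that much, and returns True; else False.
- ctrl.move_j(angles): joint-space move.
- ctrl.grip(opening, strength=None): opening from 0.0 (shut) to 1.0 (fully open); strength is the grip in N (None keeps the last); returns when the fingers have stopped.
- ctrl.hold(seconds).
- ctrl.solve_ik(position, orientation): joint angles nearest the present ones, or None.
- viewer.grab_frame(name): name is "scene" or "top" or "wrist"; returns the picture (420x560x3 uint8, blue, green, red); there is no depth.
- viewer.get_calibration(name): a dict with "K" (3x3 intrinsics, pixels), "dist" ([k1, k2, p1, p2, k3] as OpenCV has them; the pictures are not rectified), "rvec" (rotation vector, rad) and "tvec" (3), from world to camera coordinates, as OpenCV has them. Camera axes: x right, y down, z forward; pixel columns grow to the right and rows downward; lengths in m; the calibration is good to about 2 mm. A picture is of the moment at which its call begins: read the wrist's pose just before it. get_calibration takes no time and is no camera call; for the wrist camera it gives the pose at the moment of the call.
A pose or a line that the arm cannot do raises ctrl.MotionError and nothing moves.
- ctrl.close_job(): hands the job in, once; it reports no verdict.
Readings, each from a call of its own:
- ctrl.read_clock(): time.
- ctrl.read_joints(): joint angles.
- ctrl.read_joint_vel(): joint speeds.
- ctrl.read_tau(): joint torques, N m.
- ctrl.read_tcp_pos(): TCP position.
- ctrl.read_tool_rot(): TCP orientation.
- ctrl.read_contact_force(): force on the tool from outside, world axes, zero at the start.
- ctrl.read_ft_torque(): the same for the moment, N m.
- ctrl.read_width(): opening from 0.0 (shut) to 1.0 (fully open).
Only numpy, scipy, OpenCV 4.12 (cv2) and the standard library are available. Lean on these libraries where they do the work, as an engineer would, in place of code of your own. Each camera call takes 0.05 s, during which the arm holds its last target.

## Task

On the valve deck, lock the long black wing knob down: press it lightly and turn it clockwise, feeling for the hidden slot where it drops, then push it through and turn it on clockwise to its stop, so that it stays down when you let go. Be gentle, as the parts inside bear no more than 25 N, and do not touch the neighbouring valves or move the things around.

Things in the scene. Friction and masses are not known exactly. Their poses are not given: they have to be found in the camera images.
- knob_grip (a point): the long black wing knob, the one to lock: an upright bar grip 40 mm long, 14 mm thick, 32 mm high, on a 20 mm hub with a steel stem below. Point: on its turning axis, 12 mm below the bar's top, 20 mm above its underside; 64 mm above the deck when the knob stands free. x: along the bar; y: across its thickness; z: up
- knob: the same knob as a whole; origin on its axis 64 mm below knob_grip, same axes. It slides down by up to 11 mm against a spring (2.5 N at the top, 4 N at the bottom). Inside, its stem bears one hidden cross pin, 18 mm off the axis, above a lip with one slot. Pressed anywhere but at the slot, the pin meets the lip after 1 mm and the push then builds up by some 10 N per mm; above the lip it turns freely
- slot (a point): a point on the axis at the top of the hidden lip, 16 mm above the deck; its axes do not show the slot. The slot lies 0.3 to 1.2 rad clockwise (from above) from where the knob stands at first, unmarked, new each time, and takes the pin over only about 0.15 rad. There the knob can be pushed on to 11 mm down
- lock (a point): a point on the axis at the underside of the lip, 12 mm above the deck. Over 9.5 mm down the knob can be turned on clockwise under the lip, 0.3 to 0.5 rad, to a solid stop; the other way is blocked. Let go there, it stays 9 mm down; let go at the slot, it springs up. Lip and stop bear 25 N at most (0.4 N m of twist); 3 to 8 N beyond the spring and 0.15 N m are plenty
- collar: the plain brass collar, 49 mm across and 24 mm tall, that the long wing knob stands in; origin: centre of its underside, on the deck's top face and on the knob's axis; x and y along those of the deck, z up. The gap between its top and the knob's hub is 13 mm with the knob up and 4 mm with it locked down
- deck: aluminium plate 190 x 250 x 10 mm on four legs, fixed to the bench, top face 70 mm above the bench; origin on the bench under its centre, x along the 190 mm side. It carries six valves in two rows of three, 60 mm apart both ways (at x = -30, 30 and y = -60, 0, 60 mm); which valve stands where changes
- round_low: neighbouring valve, not to be touched: a low round black knob, 34 mm across, top 50 mm above the deck; on a brass base 44 mm across, 24 mm tall; origin: centre of its underside on the deck; turns easily if brushed
- round_tall: neighbouring valve, not to be touched: a tall round black knob, 30 to 34 mm across, top 68 mm above the deck; on a brass base 44 mm across, 24 mm tall; origin: centre of its underside on the deck; turns easily if brushed
- wing_small: neighbouring valve, not to be touched: a small black wing knob, its bar 22 mm long, 10 mm thick, top 59 mm above the deck; shaped like the one to lock but about half as long and lower; on a brass base 44 mm across, 24 mm tall; origin: centre of its underside on the deck; turns easily if brushed
- tee_bar: neighbouring valve, not to be touched: a brass T-bar, 34 mm long, top 64 mm above the deck; on a brass base 44 mm across, 24 mm tall; origin: centre of its underside on the deck; turns easily if brushed
- hex_cap: neighbouring valve, not to be touched: a brass six-sided cap, 30 mm across, top 53 mm above the deck; on a brass base 44 mm across, 24 mm tall; origin: centre of its underside on the deck; turns easily if brushed
- beaker: bystander, leave it where it is: an open clear beaker, 60 mm across, 85 mm tall, beside the deck on the robot's left
- flange: bystander, leave it where it is: a steel ring 52 mm across, 12 mm tall, right of the deck
- puck: bystander, leave it where it is: a copper disc 70 mm across, 16 mm tall, right of the deck
- wrench: bystander, leave it where it is: a 160 mm wrench lying to the right
- screwdriver: bystander, leave it where it is: a 180 mm screwdriver lying to the left
- bottle: bystander, leave it where it is: a white bottle 56 mm across, 120 mm tall, to the left

How it is judged:
By the outcome, as a careful person would: the job done as asked, in the order asked, and still so for the second after the job is handed in, with the robot touching nothing.
It also fails if it takes over 70 s, if anything falls off the work surface, if the arm or the gripper's body presses on something with over 40 N, if the wrist force passes 120 N, or if a joint passes its speed limit or range.

## Working session

There is one attempt and no reset: what is moved stays moved. The work goes in short steps, each a Python script; the robot and the scene stay as the last script left them, time stands still between calls to the robot, and variables do not carry over. Pictures are saved under pics/ and viewed, and the job is handed in when it is done.

```bash
mkdir -p pics; ls; python3 - <<'E'
from cell import ctrl, viewer
import cv2
for n in ["scene","top","wrist"]:
    cv2.imwrite(f"pics/{n}0.png",viewer.grab_frame(n))
    c=viewer.get_calibration(n);print(n,c)
print(ctrl.read_clock(),ctrl.grip_point_offset,ctrl.read_tool_rot(),ctrl.read_tcp_pos())
E
```

```text
pics
scene {'K': array([[511.01850921,   0.        , 277.88709293],
       [  0.        , 511.01850921, 204.61586808],
       [  0.        ,   0.        ,   1.        ]]), 'dist': array([-0.08136847,  0.        ,  0.        ,  0.        ,  0.        ]), 'rvec': array([ 1.21286496,  2.3324159 , -0.92718387]), 'tvec': array([ 0.29172365, -0.21996398,  1.66072468])}
top {'K': array([[528.86898758,   0.        , 288.47183794],
       [  0.        , 528.86898758, 208.28722713],
       [  0.        ,   0.        ,   1.        ]]), 'dist': array([0.03738433, 0.        , 0.        , 0.        , 0.        ]), 'rvec': array([ 2.17716771, -2.13235615,  0.14804534]), 'tvec': array([-0.00507251,  0.53399928,  1.3329132 ])}
wrist {'K': array([[326.91269653,   0.        , 281.16139368],
       [  0.        , 326.91269653, 214.63393778],
       [  0.        ,   0.        ,   1.        ]]), 'dist': array([-0.03284639,  0.        ,  0.        ,  0.        ,  0.        ]), 'rvec': array([-2.42115844, -1.62148167, -0.21427191]), 'tvec': array([-0.57431028, -0.0330482 ,  0.37757899])}
0.15 0.0187 [-0.39357831  0.58801579  0.39321413  0.58712537] [0.21879181 0.5313     0.23058701]
```

View pics/scene0.png

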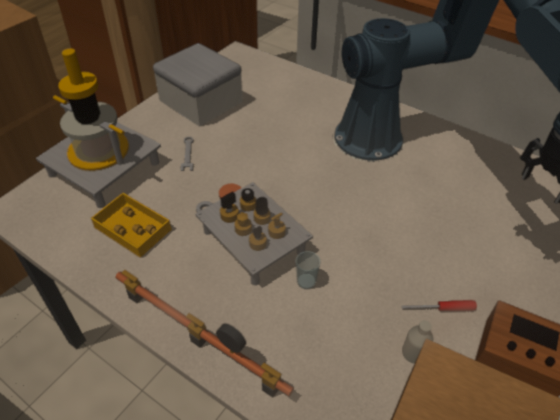

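View pics/top0.png

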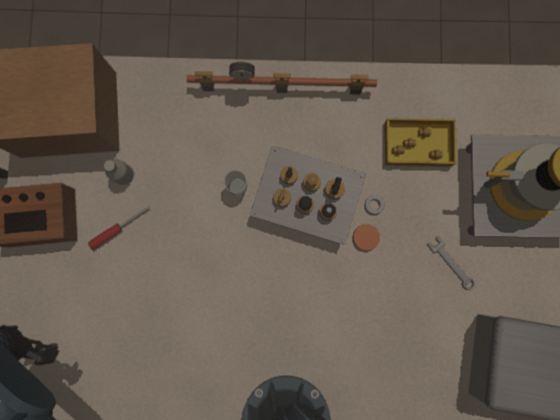

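View pics/wrist0.png

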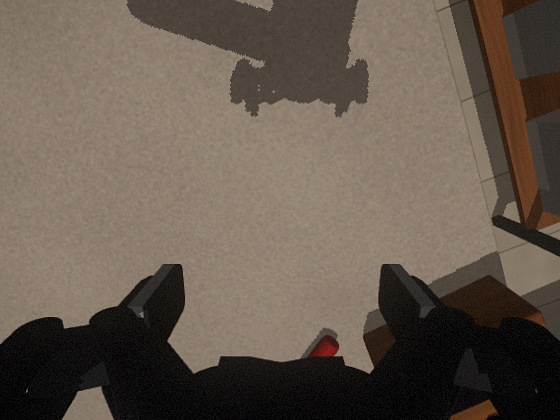

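```bash
cat > h.py <<'E'
import numpy as np, cv2
from scipy.spatial.transform import Rotation as R
def cam(c):
    Rm=cv2.Rodrigues(c["rvec"])[0]; return Rm,-Rm.T@c["tvec"]
def ray(c,uv):
    p=cv2.undistortPoints(np.array([[uv]],float),c["K"],c["dist"])[0,0]
    Rm,o=cam(c); d=Rm.T@np.array([p[0],p[1],1]); return o,d/np.linalg.norm(d)
def onz(c,uv,z):
    o,d=ray(c,uv); return o+d*(z-o[2])/d[2]
def proj(c,P):
    return cv2.projectPoints(np.atleast_2d(P).astype(float),c["rvec"],c["tvec"],c["K"],c["dist"])[0][:,0]
def tri(rs):
    A=np.zeros((3,3));b=np.zeros(3)
    for o,d in rs:
        M=np.eye(3)-np.outer(d,d);A+=M;b+=M@o
    X=np.linalg.solve(A,b)
    return X,[np.linalg.norm((np.eye(3)-np.outer(d,d))@(X-o)) for o,d in rs]
def crop(im,cx,cy,w,h,s): 
    return cv2.resize(im[max(0,cy-h):cy+h,max(0,cx-w):cx+w],None,fx=s,fy=s,interpolation=cv2.INTER_CUBIC)
def down(yaw):  # tool x down; jaw axis z horizontal at angle yaw
    x=np.array([0,0,-1.]);z=np.array([np.cos(yaw),np.sin(yaw),0]);y=np.cross(z,x)
    return R.from_matrix(np.c_[x,y,z]).as_quat()
E
python3 - <<'E'
from h import *
from cell import ctrl,viewer
im=cv2.imread("pics/top0.png");cv2.imwrite("pics/t1.png",crop(im,310,195,65,55,6))
im=cv2.imread("pics/scene0.png");cv2.imwrite("pics/s1.png",crop(im,255,230,65,55,6))
c=viewer.get_calibration("top")
for uv in [(277,149),(366,178),(252,215),(345,242)]: print(onz(c,uv,.07))
print("knob",onz(c,(337,184),.14))
print(ctrl.read_joints()); w=viewer.get_calibration("wrist");Rm,o=cam(w);T=R.from_quat(ctrl.read_tool_rot()).as_matrix()
print("cam in tool",T.T@(o-ctrl.read_tcp_pos()),"\n",Rm@T)
E
```

```text
[0.6817371 0.0386056 0.07     ]
[ 0.61117337 -0.18921499  0.07      ]
[0.51040241 0.09753044 0.07      ]
[ 0.44735152 -0.13690554  0.07      ]
knob [ 0.58137682 -0.1090243   0.14      ]
[ 9.73677520e-01  1.81399112e-01  1.60775337e+00 -6.32159192e-06
  1.35380065e+00 -2.06285910e-01]
cam in tool [-1.41990943e-01  6.66720747e-02 -1.38508239e-04] 
 [[-4.32356312e-04  1.33022156e-04  9.99999898e-01]
 [-2.61317221e-01 -9.65252977e-01  1.54178834e-05]
 [ 9.65252880e-01 -2.61317188e-01  4.52094197e-04]]
```

View pics/t1.png

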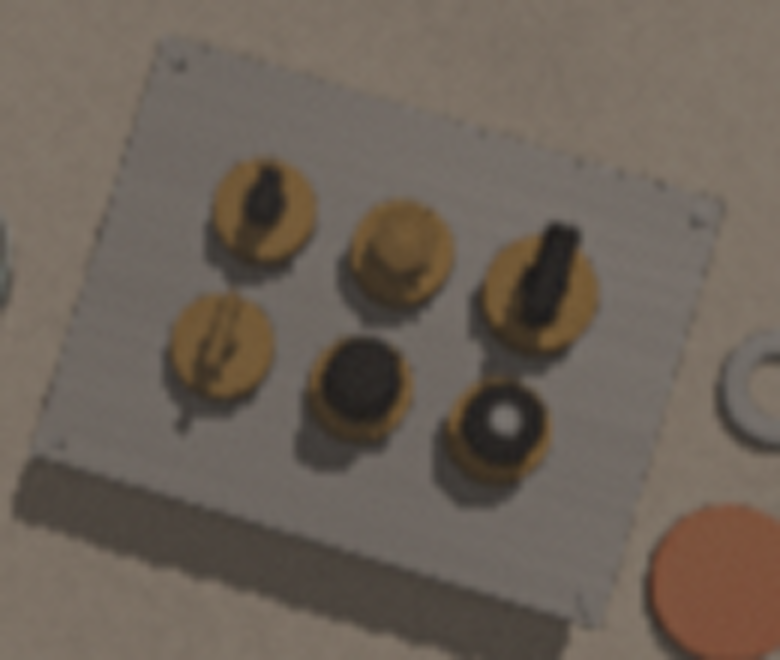

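View pics/s1.png

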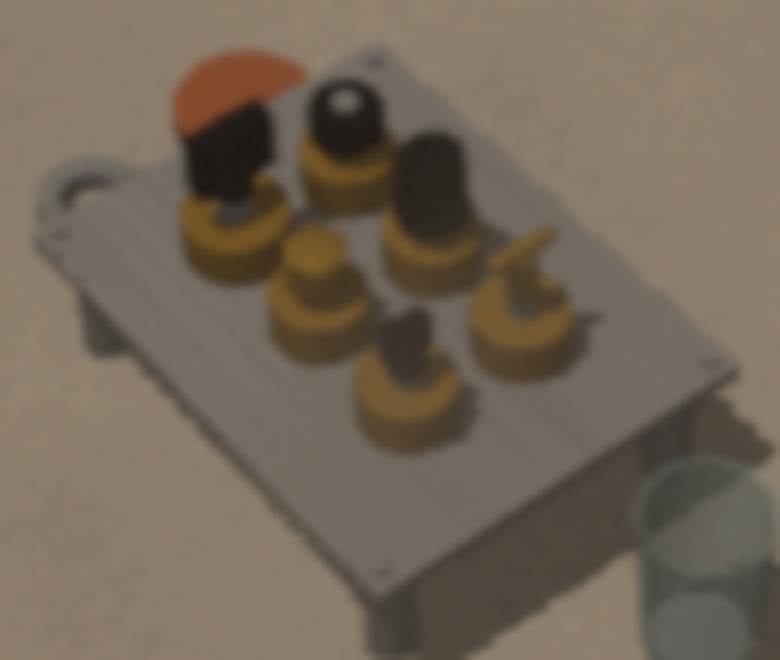

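```bash
python3 - <<'E'
from h import *
from cell import ctrl,viewer
k=np.array([.581,-.109])
for y0 in (1.26,-1.88):
  for dt in (0,-.5,-1,-1.7,-1.9):
    for z in (.23,.11):
      j=ctrl.solve_ik([*k,z],down(y0+dt)); print(y0,dt,z,None if j is None else np.round(j,2))
E
```

```text
1.26 0 0.23 [-0.39  0.22  1.57 -0.    1.36 -1.65]
1.26 0 0.11 [-0.39  0.35  1.66 -0.    1.13 -1.65]
1.26 -0.5 0.23 [-0.39  0.22  1.57 -0.    1.36 -1.15]
1.26 -0.5 0.11 [-0.39  0.35  1.66 -0.    1.13 -1.15]
1.26 -1 0.23 [-0.39  0.22  1.57 -0.    1.36 -0.65]
1.26 -1 0.11 [-0.39  0.35  1.66 -0.    1.13 -0.65]
1.26 -1.7 0.23 [-0.39  0.22  1.57 -0.    1.36  0.05]
1.26 -1.7 0.11 [-0.39  0.35  1.66 -0.    1.13  0.05]
1.26 -1.9 0.23 [-0.39  0.22  1.57 -0.    1.36  0.25]
1.26 -1.9 0.11 [-0.39  0.35  1.66 -0.    1.13  0.25]
-1.88 0 0.23 [-0.39  0.22  1.57 -0.    1.36  1.49]
-1.88 0 0.11 [-0.39  0.35  1.66 -0.    1.13  1.49]
-1.88 -0.5 0.23 [-0.39  0.22  1.57  0.    1.36  1.99]
-1.88 -0.5 0.11 [-0.39  0.35  1.66 -0.    1.13  1.99]
-1.88 -1 0.23 [-0.39  0.22  1.57 -0.    1.36  2.49]
-1.88 -1 0.11 [-0.39  0.35  1.66 -0.    1.13  2.49]
-1.88 -1.7 0.23 [-0.39  0.22  1.57 -0.    1.36 -3.09]
-1.88 -1.7 0.11 [-0.39  0.35  1.66 -0.    1.13 -3.09]
-1.88 -1.9 0.23 [-0.39  0.22  1.57 -0.    1.36 -2.89]
-1.88 -1.9 0.11 [-0.39  0.35  1.66 -0.    1.13 -2.89]
```

```bash
python3 - <<'E'
from h import *
from cell import ctrl,viewer
import pickle
q=down(1.26)
ctrl.goto([.581,-.109,.27],q)
out=[]
for i,p in enumerate([[.581,-.109,.27],[.621,-.05,.27]]):
    if i: ctrl.move_l(p,rate=.15)
    ctrl.hold(.3)
    c=viewer.get_calibration("wrist"); im=viewer.grab_frame("wrist")
    cv2.imwrite(f"pics/w{i+1}.png",im); out.append(c)
pickle.dump(out,open("wc.pkl","wb"))
print(ctrl.read_clock(),ctrl.read_tcp_pos(),ctrl.read_joints(),ctrl.read_contact_force())
E
```

```text
4.0833 [ 0.62080677 -0.05059784  0.27011953] [-2.71562022e-01  2.57339794e-01  1.43680175e+00 -6.48642116e-05
  1.44735493e+00 -1.53068608e+00] [-1.07252584  0.11723052  0.27113465]
```

View pics/w1.png

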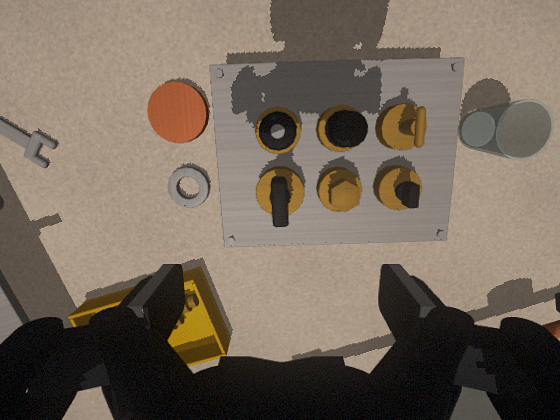

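View pics/w2.png

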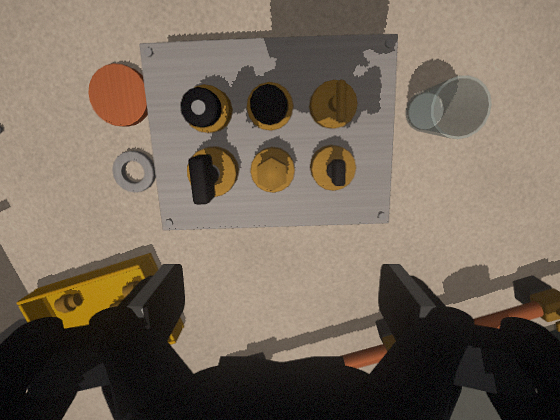

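```bash
python3 - <<'E'
from h import *
cv2.imwrite("pics/w1z.png",crop(cv2.imread("pics/w1.png"),280,195,40,40,7.5))
cv2.imwrite("pics/w2z.png",crop(cv2.imread("pics/w2.png"),205,170,40,40,7.5))
E
```

```text
(no output)
```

View pics/w1z.png

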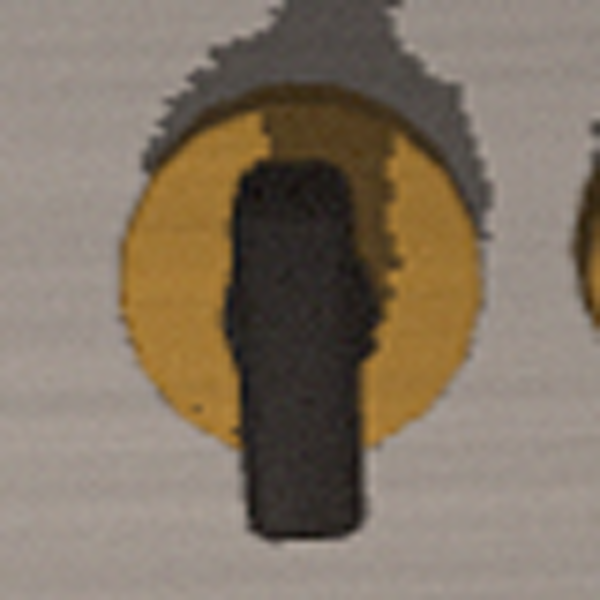

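View pics/w2z.png

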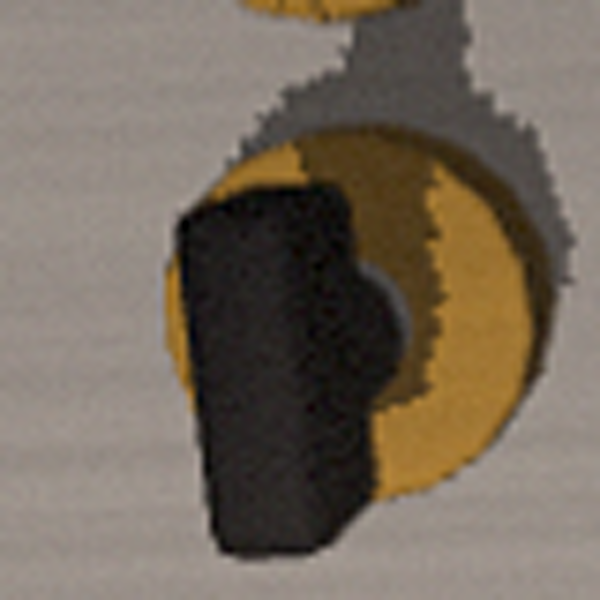

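```bash
python3 - <<'E'
from h import *
o=[]
for f,x,y in (("w1",280,195),("w2",205,170)):
    a=crop(cv2.imread(f"pics/{f}.png"),x,y,26,30,10)
    a=cv2.bilateralFilter(a,15,20,15)
    o.append(np.clip((a.astype(float)-10)*4,0,255).astype(np.uint8)[:,:,1])
    o[-1]=cv2.resize(o[-1],(400,461)) if 0 else o[-1]
im=np.hstack([cv2.resize(a,None,fx=.75,fy=.75) for a in o])
cv2.imwrite("pics/wz.png",im);print(im.shape)
E
```

```text
(450, 780)
```

View pics/wz.png

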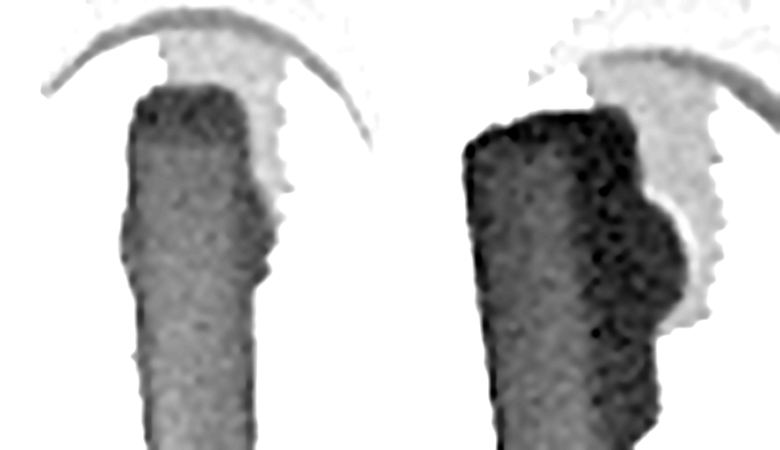

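```bash
python3 - <<'E'
from h import *
import pickle
from scipy.optimize import least_squares
cs=pickle.load(open("wc.pkl","rb"))
P=[np.array([[271.2,184.2],[286.5,184.2],[288.4,226.],[272.8,226.2]]),np.array([[188.3,159.6],[202.6,158.2],[205.9,203.3],[193.2,203.3]])]
# near L,near R, far R, far L ; bar x = away from robot; image left = robot's right (y-)
S=np.array([[-20,7],[-20,-7],[20,-7],[20,7]])/1000.
def pts(p,sg):
    s=S*[1,sg]; c,n=np.cos(p[3]),np.sin(p[3])
    return np.c_[p[0]+c*s[:,0]-n*s[:,1],p[1]+n*s[:,0]+c*s[:,1],np.full(4,p[2])]
for sg in (1,-1):
    f=lambda p:np.concatenate([(proj(c,pts(p,sg))-q).ravel() for c,q in zip(cs,P)])
    r=least_squares(f,[.58,-.11,.146,-.31]);print(sg,r.x,np.round(r.fun,1))
X,e=tri([ray(c,q.mean(0)) for c,q in zip(cs,P)]);print("tri bar top",X,e)
X,e=tri([ray(cs[0],(279.8,191.5)),ray(cs[1],(211,172.2))]);print("collar top",X,e)
for c,u in zip(cs,((279.8,191.5),(211,172.2))):print(onz(c,u,.094))
# screws
A=[(219,73),(457,68),(233,239),(444,237)];B=[(150,51),(390,45),(170,221),(380,214)]
for a,b in zip(A,B):
    X,e=tri([ray(cs[0],a),ray(cs[1],b)]);print(X,e)
E
```

```text
1 [ 0.58112209 -0.11283804  0.12606758 -0.26897266] [ 12.4  -2.  -18.8  -1.4 -18.4   0.1  12.5  -0.7  17.8  -0.2 -12.4   1.9
 -10.7   1.5  17.4   0.8]
-1 [ 0.57897856 -0.11010842  0.14057451 -0.27978478] [-1.6 -2.  -0.2 -2.5 -0.9  1.3 -1.4  1.6 -0.5 -1.4  2.1 -0.6  3.   1.6
 -0.5  2.1]
tri bar top [ 0.57757513 -0.10869223  0.14744182] [np.float64(8.489807190756562e-05), np.float64(8.489807190726965e-05)]
collar top [ 0.57729435 -0.10888228  0.09208783] [np.float64(0.00039762485439902816), np.float64(0.0003976248543991698)]
[ 0.57660068 -0.10853911  0.094     ]
[ 0.5775023  -0.10864673  0.094     ]
[ 0.44924719 -0.13100221  0.06406944] [np.float64(0.00047813035377565575), np.float64(0.0004781303537757445)]
[0.5167069  0.09256847 0.07108289] [np.float64(0.00026115202113393164), np.float64(0.00026115202113394427)]
[ 0.61419189 -0.17408602  0.07613747] [np.float64(0.00017246191064136866), np.float64(0.00017246191064135266)]
[0.66675186 0.03514745 0.10554734] [np.float64(0.0017527833324447145), np.float64(0.0017527833324446564)]
```

```bash
python3 - <<'E'
from h import *
from cell import ctrl,viewer
q=down(-.275+np.pi/2)
ctrl.goto([.5775,-.1087,.20],q)
ctrl.grip(.42,30)
ctrl.move_l([.5775,-.1087,.165],rate=.08)
ctrl.hold(.3)
im=viewer.grab_frame("wrist");cv2.imwrite("pics/w3.png",crop(im,280,250,90,80,4))
print(ctrl.read_clock(),ctrl.read_tcp_pos(),ctrl.read_width(),ctrl.read_contact_force(),ctrl.read_ft_torque())
c=viewer.get_calibration("wrist")
print(proj(c,[[.5775,-.1087,.146],[.5775,-.1087,.094]]))
E
```

```text
6.0333 [ 0.57774961 -0.10879942  0.16544119] 0.4240823555653029 [-0.16736994  0.19757207 -0.02301557] [-0.02589168 -0.0396415  -0.02028426]
[[281.17490291 255.97029042]
 [281.14604775 226.74969652]]
```

View pics/w3.png

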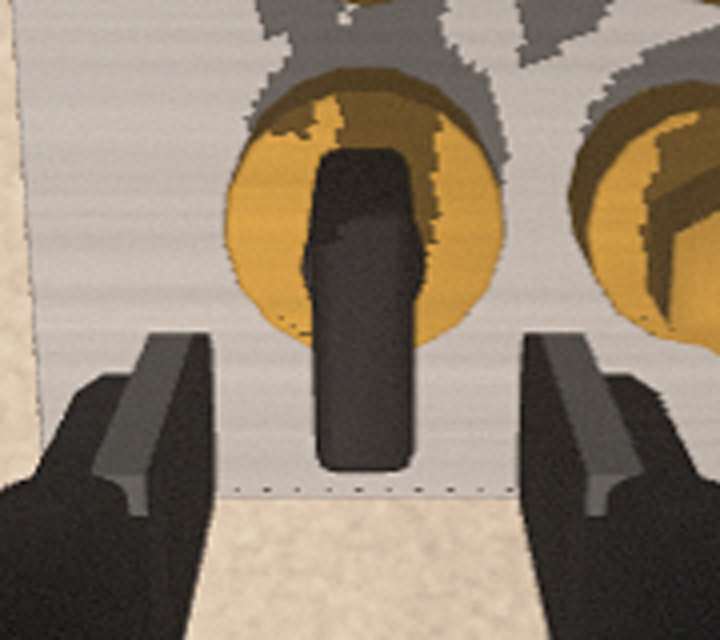

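```bash
python3 - <<'E'
from h import *
from cell import ctrl,viewer
c=viewer.get_calibration("wrist")
d=np.array([np.cos(-.275),np.sin(-.275),0]);n=np.array([-d[1],d[0],0])
a=np.array([.5775,-.1087,0])
print(proj(c,[a+d*s+[0,0,.146] for s in (-.02,.02)]))
t=np.linspace(0,2*np.pi,100)
e=proj(c,[a+.0245*(np.cos(x)*d+np.sin(x)*n)+[0,0,.094] for x in t]);print(e.min(0),e.max(0))
e0=proj(c,[a+.0245*(np.cos(x)*d+np.sin(x)*n)+[0,0,.07] for x in t]);print(e0.min(0),e0.max(0))
E
```

```text
[[281.17963589 219.7099916 ]
 [281.17044583 290.00957912]]
[245.28908107 191.50087233] [317.00035982 260.02131405]
[248.64651728 185.1713193 ] [313.62470142 247.7496086 ]
```

```bash
cat >> h.py <<'E'
def st(ctrl,tag=""):
    f=ctrl.read_contact_force();m=ctrl.read_ft_torque();p=ctrl.read_tcp_pos()
    print(tag,"t%.2f"%ctrl.read_clock(),"p",np.round(p*1000,2),"j6 %.3f"%ctrl.read_joints()[5],"f",np.round(f,2),"m",np.round(m,3),"w%.3f"%ctrl.read_width())
    return p,f,m
E
python3 - <<'E'
from h import *
from cell import ctrl,viewer
print(ctrl.move_l([.5771,-.1087,.117],rate=.05,f_stop=4))
ctrl.hold(.2);st(ctrl,"down")
ctrl.grip(.13,25);st(ctrl,"grip");ctrl.hold(.3)
for i in range(4): st(ctrl); ctrl.hold(.05)
E
```

```text
False
down t7.34 p [ 577.33 -108.79  117.4 ] j6 -1.684 f [-1.21 -0.3  -0.09] m [-0.017 -0.037  0.029] w0.425
grip t7.66 p [ 577.16 -108.93  117.27] j6 -1.684 f [-0.92 -0.68  1.55] m [-0.146  0.108  0.001] w0.161
 t7.96 p [ 577.16 -108.89  117.18] j6 -1.684 f [-1.1  -1.43  2.54] m [-0.284  0.214  0.059] w0.159
 t8.01 p [ 577.19 -108.91  117.19] j6 -1.684 f [-1.16 -1.04  2.17] m [-0.305  0.215  0.017] w0.159
 t8.06 p [ 577.14 -108.89  117.12] j6 -1.684 f [-1.44 -0.65  1.54] m [-0.343  0.272 -0.02 ] w0.157
 t8.11 p [ 577.15 -108.86  117.1 ] j6 -1.684 f [-1.34 -1.53  3.45] m [-0.367  0.301  0.01 ] w0.159
```

```bash
cat >> h.py <<'E'
def avg(ctrl,tag="",n=8,dt=.02):
    F=[];M=[]
    for i in range(n):
        F.append(ctrl.read_contact_force());M.append(ctrl.read_ft_torque());ctrl.hold(dt)
    f=np.mean(F,0);m=np.mean(M,0);p=np.array(ctrl.read_tcp_pos())
    print(tag,"t%.2f"%ctrl.read_clock(),"p",np.round(p*1000,2),"j6 %.3f"%ctrl.read_joints()[5],"f",np.round(f,2),"m",np.round(m,3),"w%.3f"%ctrl.read_width(),flush=True)
    return p,f,m
E
python3 - <<'E'
from h import *
from cell import ctrl,viewer
for i in range(3): avg(ctrl,n=10); 
j=np.array(ctrl.read_joints());t=ctrl.read_clock();ctrl.move_j(j);print(ctrl.read_clock()-t);
t=ctrl.read_clock();print(j,ctrl.solve_ik([.5771,-.1087,.117],down(-.275+np.pi/2)))
E
```

```text
t8.32 p [ 577.14 -108.85  117.04] j6 -1.684 f [-1.14 -1.82  2.56] m [-0.368  0.231 -0.008] w0.156
 t8.49 p [ 577.14 -108.82  117.02] j6 -1.684 f [-1.45 -2.34  2.51] m [-0.442  0.212  0.01 ] w0.161
 t8.66 p [ 577.14 -108.82  117.04] j6 -1.684 f [-1.24 -2.4   2.2 ] m [-0.475  0.195  0.006] w0.156
0.25
[-3.88214873e-01  3.32332443e-01  1.66728057e+00 -1.84947484e-04
  1.14179124e+00 -1.68396371e+00] [-3.88141313e-01  3.32350411e-01  1.66734513e+00 -4.44089210e-16
  1.14189711e+00 -1.68393764e+00]
```

```bash
python3 - <<'E'
from h import *
from cell import ctrl,viewer
z=.117
ctrl.move_l([.5771,-.1087,z],rate=.02)
p,f,m=avg(ctrl,"0")
while f[2]<7.2 and z>.1145:
    z-=.0004; ctrl.move_l([.5771,-.1087,z],rate=.01); p,f,m=avg(ctrl,"%.4f"%z)
E
```

```text
0 t9.29 p [ 577.11 -108.8   117.03] j6 -1.684 f [-0.88 -3.02  2.37] m [-0.608  0.202 -0.013] w0.159
0.1166 t9.68 p [ 577.14 -108.8   116.6 ] j6 -1.684 f [-0.69 -3.61  2.28] m [-0.684  0.165  0.002] w0.159
0.1162 t10.06 p [ 577.12 -108.76  116.21] j6 -1.684 f [-0.73 -3.8   2.44] m [-0.748  0.178 -0.009] w0.159
0.1158 t10.44 p [ 577.16 -108.76  115.97] j6 -1.684 f [-1.39 -3.82  4.57] m [-0.755  0.286 -0.009] w0.157
0.1154 t10.82 p [ 577.15 -108.8   115.7 ] j6 -1.684 f [-2.54 -3.27  6.1 ] m [-0.747  0.418  0.01 ] w0.153
0.1150 t11.21 p [ 577.17 -108.76  115.52] j6 -1.684 f [-3.2  -3.55  7.29] m [-0.692  0.527 -0.016] w0.157
```

```bash
cat > turn.py <<'E'
from h import *
from cell import ctrl,viewer
import sys
n=int(sys.argv[1])
z=.115; j=np.array(ctrl.solve_ik([.5771,-.1087,z],down(-.275+np.pi/2)))
j[5]=round((ctrl.read_joints()[5]+1.684)/.03)*.03-1.684
for i in range(n):
    j[5]+=.03; ctrl.move_j(j); p,f,m=avg(ctrl,"%.3f"%(j[5]+1.684),n=5)
    if f[2]<4.6 or f[2]>13 or abs(m[2])>.2 or np.hypot(f[0],f[1])>14: print("stop");break
E
python3 turn.py 6
```

```text
0.030 t11.54 p [ 577.17 -108.75  115.51] j6 -1.654 f [-2.92 -3.28  7.21] m [-0.707  0.533 -0.001] w0.160
0.060 t11.88 p [ 577.19 -108.72  115.5 ] j6 -1.624 f [-2.99 -3.49  7.34] m [-0.67   0.51  -0.007] w0.162
0.090 t12.21 p [ 577.22 -108.68  115.51] j6 -1.594 f [-2.83 -3.41  7.03] m [-0.632  0.512 -0.019] w0.159
0.120 t12.54 p [ 577.22 -108.64  115.51] j6 -1.564 f [-2.79 -3.08  6.97] m [-0.596  0.476 -0.005] w0.158
0.150 t12.88 p [ 577.24 -108.61  115.51] j6 -1.534 f [-3.   -3.05  7.67] m [-0.608  0.478 -0.013] w0.165
0.180 t13.21 p [ 577.26 -108.59  115.53] j6 -1.504 f [-2.44 -2.8   6.72] m [-0.576  0.457 -0.006] w0.155
```

Turning smoothly with the pin riding on the lip at about 4.8 N over the spring. I'll continue.

```bash
python3 turn.py 36
```

```text
0.210 t13.54 p [ 577.29 -108.54  115.52] j6 -1.474 f [-2.33 -2.38  7.36] m [-0.59   0.425 -0.008] w0.157
0.240 t13.88 p [ 577.33 -108.52  115.54] j6 -1.444 f [-2.41 -2.19  7.19] m [-0.551  0.422 -0.006] w0.158
0.270 t14.21 p [ 577.32 -108.5   115.53] j6 -1.414 f [-2.16 -2.26  7.33] m [-0.539  0.406  0.022] w0.154
0.300 t14.54 p [ 577.35 -108.44  115.54] j6 -1.384 f [-2.32 -1.97  6.82] m [-0.528  0.423  0.009] w0.158
0.330 t14.88 p [ 577.35 -108.42  115.53] j6 -1.354 f [-1.95 -2.1   7.17] m [-0.485  0.386  0.008] w0.157
0.360 t15.21 p [ 577.37 -108.37  115.51] j6 -1.324 f [-1.9  -1.98  7.07] m [-0.476  0.402 -0.022] w0.154
0.390 t15.54 p [ 577.38 -108.37  115.52] j6 -1.294 f [-2.21 -2.31  7.24] m [-0.443  0.381 -0.004] w0.162
0.420 t15.88 p [ 577.43 -108.32  115.51] j6 -1.264 f [-1.91 -2.13  7.32] m [-0.423  0.364 -0.015] w0.158
0.450 t16.21 p [ 577.44 -108.32  115.52] j6 -1.234 f [-1.97 -1.55  7.26] m [-0.404  0.336 -0.005] w0.158
0.480 t16.54 p [ 577.49 -108.32  115.56] j6 -1.204 f [-1.75 -1.44  6.98] m [-0.397  0.33  -0.016] w0.154
0.510 t16.88 p [ 577.51 -108.26  115.56] j6 -1.174
[... 403 characters left out ...]
115.57] j6 -1.054 f [-1.26 -1.78  6.75] m [-0.318  0.227  0.006] w0.159
0.660 t18.54 p [ 577.62 -108.19  115.58] j6 -1.024 f [-1.02 -1.32  6.54] m [-0.289  0.197 -0.021] w0.161
0.690 t18.88 p [ 577.68 -108.14  115.56] j6 -0.994 f [-1.15 -1.27  6.48] m [-0.304  0.169  0.003] w0.158
0.720 t19.21 p [ 577.67 -108.16  115.49] j6 -0.964 f [ 0.04 -1.52  6.3 ] m [-0.294  0.129 -0.039] w0.160
0.750 t19.54 p [ 577.68 -108.13  115.38] j6 -0.934 f [ 0.   -1.1   5.68] m [-0.293  0.029 -0.015] w0.154
0.780 t19.88 p [ 577.63 -108.2   115.23] j6 -0.905 f [1.04 0.06 4.96] m [-0.024 -0.275 -0.046] w0.160
0.810 t20.21 p [ 577.58 -108.27  115.03] j6 -0.875 f [3.37 1.46 3.55] m [ 0.309 -0.729 -0.003] w0.157
stop
```

```bash
cat > push.py <<'E'
from h import *
from cell import ctrl,viewer
import sys
zs,ze,step,fm=map(float,sys.argv[1:5])
q=ctrl.read_tool_rot();j6=float(sys.argv[5])
for z in np.arange(zs,ze-1e-6,-step):
    j=np.array(ctrl.solve_ik([.5772,-.1085,z],q)); j[5]=j6
    ctrl.move_j(j); p,f,m=avg(ctrl,"%.4f"%z,n=4)
    if f[2]>fm or abs(m[2])>.2: print("stop");break
E
python3 push.py .1146 .1130 .0004 8.5 -.874
```

```text
0.1146 t20.52 p [ 577.51 -108.32  114.7 ] j6 -0.874 f [4.55 2.25 3.74] m [ 0.437 -0.939 -0.001] w0.156
0.1142 t20.84 p [ 577.51 -108.33  114.39] j6 -0.874 f [4.62 2.56 4.14] m [ 0.528 -0.967  0.013] w0.161
0.1138 t21.16 p [ 577.5  -108.36  114.07] j6 -0.874 f [4.34 2.63 5.16] m [ 0.546 -0.939 -0.034] w0.157
0.1134 t21.48 p [ 577.51 -108.39  113.69] j6 -0.874 f [4.26 2.9  4.97] m [ 0.559 -0.935 -0.072] w0.159
0.1130 t21.79 p [ 577.5  -108.39  113.34] j6 -0.874 f [4.5  2.6  5.61] m [ 0.577 -0.881 -0.042] w0.160
```

```bash
python3 - <<'E'
from h import *
from cell import ctrl,viewer
j=np.array(ctrl.solve_ik([.5772,-.1085,.1130],ctrl.read_tool_rot()))
for a in (-.859,-.844,-.829):
    j[5]=a;ctrl.move_j(j);p,f,m=avg(ctrl,"%.3f"%a,n=8)
    if abs(m[2])>.15 or np.hypot(*f[:2])>8: break
E
```

```text
-0.859 t22.18 p [ 577.49 -108.36  113.18] j6 -0.859 f [4.26 2.66 4.7 ] m [ 0.558 -0.954 -0.063] w0.158
-0.844 t22.56 p [ 577.51 -108.36  113.16] j6 -0.844 f [4.62 2.77 4.45] m [ 0.542 -0.995 -0.02 ] w0.155
-0.829 t22.94 p [ 577.52 -108.34  113.12] j6 -0.829 f [4.82 2.73 4.05] m [ 0.543 -1.006  0.011] w0.157
```

```bash
sed -i 's/\.5772,-\.1085/.5776,-.1083/' push.py; python3 push.py .1124 .1064 .0006 10 -.829
```

```text
0.1124 t23.26 p [ 577.57 -108.33  112.3 ] j6 -0.829 f [3.87 2.44 3.68] m [ 0.377 -0.841 -0.035] w0.157
0.1118 t23.57 p [ 577.56 -108.3   111.71] j6 -0.829 f [4.06 2.2  3.47] m [ 0.393 -0.887 -0.001] w0.155
0.1112 t23.89 p [ 577.61 -108.31  111.16] j6 -0.829 f [4.26 2.08 4.21] m [ 0.391 -0.843 -0.03 ] w0.160
0.1106 t24.21 p [ 577.56 -108.29  110.48] j6 -0.829 f [4.4  1.86 3.19] m [ 0.354 -0.891 -0.005] w0.159
0.1100 t24.52 p [ 577.59 -108.31  109.94] j6 -0.829 f [5.15 1.86 3.14] m [ 0.382 -0.917 -0.009] w0.158
0.1094 t24.84 p [ 577.61 -108.3   109.42] j6 -0.829 f [4.25 1.92 3.06] m [ 0.358 -0.857 -0.011] w0.157
0.1088 t25.16 p [ 577.6  -108.3   108.78] j6 -0.829 f [4.14 2.39 3.24] m [ 0.383 -0.855 -0.011] w0.158
0.1082 t25.48 p [ 577.61 -108.3   108.19] j6 -0.829 f [4.07 1.81 3.44] m [ 0.377 -0.847 -0.018] w0.154
0.1076 t25.79 p [ 577.58 -108.27  107.56] j6 -0.829 f [4.04 2.38 3.92] m [ 0.393 -0.832 -0.02 ] w0.156
0.1070 t26.11 p [ 577.58 -108.28  106.97] j6 -0.829 f [3.9  1.88 3.93] m [ 0.377 -0.814  0.008] w0.157
0.1064 t26.43 p [ 577.61 -108.3   106.37] j6 -0.829 f [3.97 2.48 3.84] m [ 0.394 -0.8   -0.039] w0.166
```

```bash
python3 push.py .1061 .1055 .0003 7.5 -.829
```

```text
0.1061 t26.74 p [ 577.63 -108.29  106.22] j6 -0.829 f [3.3  2.26 5.1 ] m [ 0.45  -0.713  0.007] w0.159
0.1058 t27.06 p [ 577.68 -108.35  106.22] j6 -0.829 f [2.78 2.34 7.12] m [ 0.471 -0.575 -0.014] w0.157
0.1055 t27.38 p [ 577.7  -108.33  106.19] j6 -0.829 f [1.94 2.77 9.11] m [ 0.538 -0.406 -0.005] w0.156
stop
```

```bash
python3 - <<'E'
from h import *
from cell import ctrl,viewer
j=np.array(ctrl.solve_ik([.5776,-.1083,.1058],ctrl.read_tool_rot()))
a=-.829
j[5]=a; ctrl.move_j(j); avg(ctrl,"base")
for i in range(24):
    a+=.025; j[5]=a; ctrl.move_j(j); p,f,m=avg(ctrl,"%.3f"%(a+.829),n=5)
    if abs(m[2])>.12 or f[2]>11 or np.hypot(*f[:2])>12 : print("stop");break
E
```

```text
base t27.76 p [ 577.66 -108.33  106.2 ] j6 -0.829 f [2.66 2.66 7.01] m [ 0.469 -0.573  0.003] w0.160
0.025 t28.09 p [ 577.68 -108.31  106.2 ] j6 -0.804 f [2.72 2.76 6.84] m [ 0.467 -0.581 -0.015] w0.161
0.050 t28.43 p [ 577.71 -108.28  106.21] j6 -0.779 f [2.92 2.6  6.89] m [ 0.509 -0.597 -0.032] w0.162
0.075 t28.76 p [ 577.71 -108.29  106.18] j6 -0.754 f [2.73 2.78 6.96] m [ 0.49  -0.591 -0.012] w0.155
0.100 t29.09 p [ 577.76 -108.25  106.21] j6 -0.729 f [3.21 2.81 6.63] m [ 0.508 -0.639 -0.018] w0.160
0.125 t29.43 p [ 577.79 -108.27  106.22] j6 -0.704 f [3.17 2.73 6.55] m [ 0.507 -0.632  0.004] w0.161
0.150 t29.76 p [ 577.82 -108.28  106.2 ] j6 -0.679 f [3.23 2.74 6.53] m [ 0.527 -0.666 -0.013] w0.159
0.175 t30.09 p [ 577.85 -108.25  106.22] j6 -0.654 f [3.01 2.68 6.33] m [ 0.512 -0.719 -0.029] w0.158
0.200 t30.43 p [ 577.87 -108.26  106.22] j6 -0.629 f [3.9  3.02 6.39] m [ 0.518 -0.73   0.009] w0.152
0.225 t30.76 p [ 577.88 -108.27  106.21] j6 -0.604 f [3.93 2.49 6.41] m [ 0.534 -0.739 -0.012] w0.155
0.250 t31.09 p [ 577.9  -108.25  106.2 ] j6 -0.579 f [3.93 2.53 6.47] m [ 0.537 -0.782 -0.017] w0.159
0.275 t31.43 p [ 577.96 -108.25  106.23] j6 -0.554 f [3.98 2.6  6.23] m [ 0.558 -0.767 -0.001] w0.158
0.300 t31.76 p [ 577.95 -108.23  106.2 ] j6 -0.529 f [3.97 3.04 5.98] m [ 0.542 -0.774 -0.003] w0.157
0.325 t32.09 p [ 578.   -108.26  106.23] j6 -0.504 f [3.82 2.77 5.52] m [ 0.519 -0.818 -0.016] w0.160
0.350 t32.42 p [ 578.02 -108.25  106.22] j6 -0.479 f [4.37 2.75 5.77] m [ 0.525 -0.827  0.009] w0.161
0.375 t32.76 p [ 578.08 -108.24  106.21] j6 -0.454 f [4.64 2.86 5.77] m [ 0.545 -0.859  0.032] w0.154
0.400 t33.09 p [ 578.16 -108.24  106.23] j6 -0.429 f [4.59 2.85 5.76] m [ 0.537 -0.894  0.077] w0.161
0.425 t33.42 p [ 578.26 -108.29  106.23] j6 -0.404 f [6.08 2.7  5.2 ] m [ 0.516 -0.938  0.152] w0.155
stop
```

```bash
python3 - <<'E'
from h import *
from cell import ctrl,viewer
avg(ctrl)
ctrl.grip(.36); avg(ctrl,"open")
p=np.array(ctrl.read_tcp_pos())
print(ctrl.move_l(p+[0,0,.05],rate=.06,f_stop=6))
avg(ctrl,"up")
c=viewer.get_calibration("wrist");im=viewer.grab_frame("wrist");cv2.imwrite("pics/w4.png",crop(im,280,240,100,90,3.3))
p=np.array(ctrl.read_tcp_pos());ctrl.move_l(p+[-.02,.06,.09],rate=.12);ctrl.hold(.3)
import pickle
c2=viewer.get_calibration("wrist");im=viewer.grab_frame("wrist");cv2.imwrite("pics/w5.png",im)
pickle.dump([c,c2],open("wc2.pkl","wb"))
cv2.imwrite("pics/s2.png",crop(viewer.grab_frame("scene"),255,230,65,55,6));cv2.imwrite("pics/t2.png",crop(viewer.grab_frame("top"),310,195,65,55,6));print(ctrl.read_clock())
E
```

```text
t33.56 p [ 578.25 -108.26  106.22] j6 -0.404 f [5.42 2.66 4.77] m [ 0.536 -0.925  0.153] w0.160
open t34.00 p [ 576.88 -108.28  105.11] j6 -0.404 f [-0.06  0.32 -0.15] m [0.002 0.014 0.015] w0.362
False
up t35.11 p [ 576.52 -108.13  154.49] j6 -0.404 f [ 0.29 -0.13 -0.02] m [-0.007  0.012  0.002] w0.361
36.675
```

View pics/w4.png

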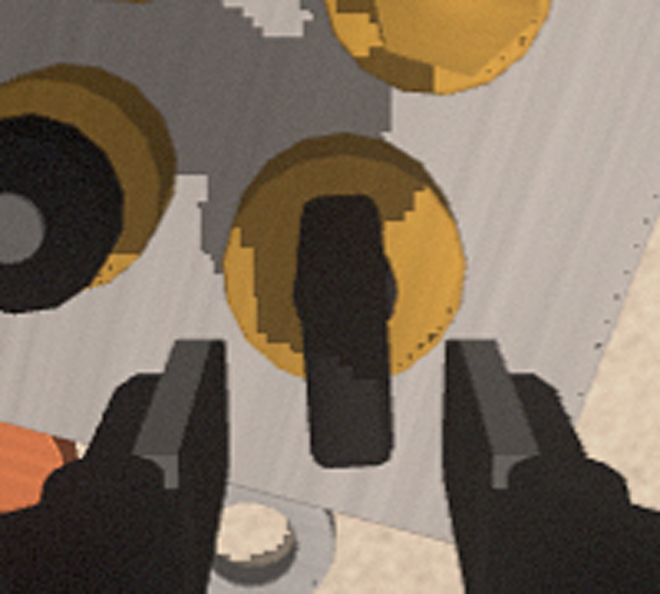

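View pics/w5.png

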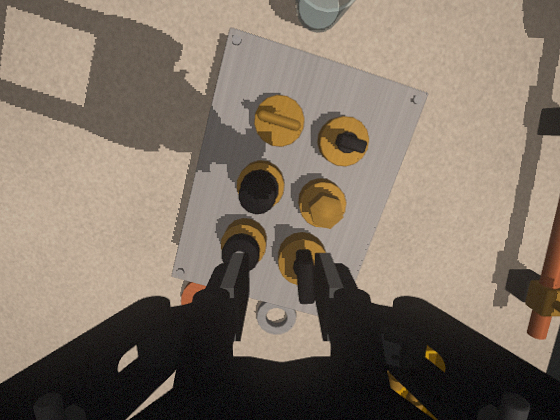

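View pics/s2.png

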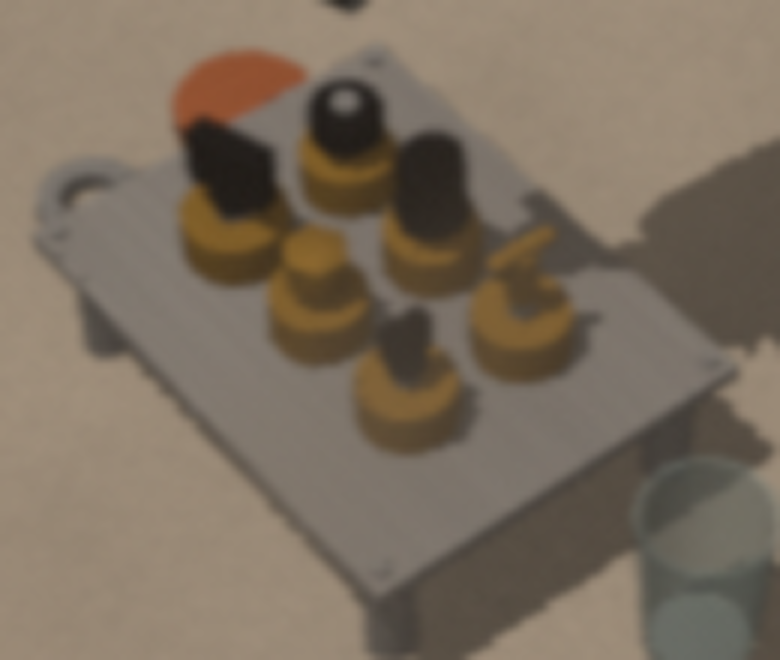

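```bash
python3 - <<'E'
from h import *
import pickle
from cell import viewer
c,c2=pickle.load(open("wc2.pkl","rb"));cs=viewer.get_calibration("scene")
y=-.275-1.28; a=np.array([.5773,-.1086,0]);d=np.array([np.cos(y),np.sin(y),0]);n=np.array([-d[1],d[0],0])
for z in (.137,.146):
    P=[a+sx*d+sy*n+[0,0,z] for sx in(-.02,.02) for sy in (-.007,.007)]
    w=proj(c,P); s=proj(cs,P)
    print(z,"w4crop",np.round((w-[180,150])*3.3).tolist(),"s2crop",np.round((s-[190,175])*6).tolist())
E
```

```text
0.137 w4crop [[297.0, 235.0], [388.0, 235.0], [299.0, 470.0], [385.0, 470.0]] s2crop [[273.0, 141.0], [253.0, 161.0], [197.0, 102.0], [177.0, 122.0]]
0.146 w4crop [[295.0, 253.0], [391.0, 253.0], [298.0, 498.0], [387.0, 498.0]] s2crop [[272.0, 126.0], [252.0, 146.0], [196.0, 87.0], [175.0, 107.0]]
```

```bash
python3 - <<'E'
from cell import ctrl
print(ctrl.read_contact_force(),ctrl.read_tcp_pos(),ctrl.read_clock());ctrl.close_job()
E
```

```text
[ 0.58555417 -0.13598492 -0.38463377] [ 0.55654923 -0.04826166  0.24438899] 36.675
the job is handed in; nothing more can be done
```

The long wing knob is locked down, and I handed the job in at 36.7 s of the 70 s allowed.

- **Finding the slot:** I pressed with about 4.8 N beyond the spring and turned clockwise. The pin dropped at about 0.75–0.81 rad.
- **Pushing through:** I went in at 0.81 rad, where the pin rubbed lightly, so I turned on to about 0.855 rad. From there the knob followed its spring to the bottom, about 10.9 mm down.
- **Turning to the stop:** I turned it on clockwise about 0.37–0.42 rad under the lip. The stop came up at 0.15 N m.
- **Forces:** the averaged push never went above 9.1 N, and the averaged side force stayed under 7 N.

**Last checks:**
- **Knob:** after release, the wrist picture puts the bar's top about 137 mm above the bench. That matches 9 mm down. A knob that had sprung up would be at 146 mm, and its far edge would sit about 30 pixels lower in that picture.
- **Surroundings:** the neighbouring valves and the objects in view look unmoved, though I compared these only by eye. The bottle, screwdriver and wrench were outside these last pictures. The arm stayed high near the bottle and screwdriver and never worked near the wrench.
- **Contact:** the gripper is clear of everything, and the contact force is about zero.

**One disagreement:** the collar and the bar gave knob-axis positions about 1 mm apart. I split the difference, and it showed only as a few newtons of side force.

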